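# Show a lantern panel to the inspection camera

### The arm

A 7-joint arm with a two-finger parallel gripper is mounted at the origin on the work surface. World frame = base frame: x ahead of the robot, y to its left, z up, the work surface at z = 0. Lengths are in m, angles in rad, forces in N, time in s.
With the tool pointing down it reaches from about 0.425 to 0.925 m from the base axis. Payload 6.8 kg.
Tool frame: the origin (TCP) lies at the very end of the fingers, on their centre line; the grasp point (between the pads) lies bot.grip_depth behind it (bot.grip_depth is the distance from the TCP to the grasp point, in m); z points along the fingers, y is the line along which they close (so a half turn about z gives the same grasp; the last joint's range is limited). The gripper opens to 85 mm and grips with 20 to 120 N. Pads are 22 mm wide; open, the fingers measure 114 mm over their backs; the gripper's body (76 mm by 85 mm) begins 54 mm behind the grasp point. The pads swing forward as they close: fully open they stand 13 mm farther back than shut.
Start: joints at [1.214, 0.477, 0.022, 1.555, -0.011, 1.109, -0.083], TCP at [0.166, -0.654, 0.231] pointing down, gripper open.
Joint ranges: [-2.96, 2.96], [-0.34, 2.1], [-1.41, 1.46], [0.24, 2.44], [-1.37, 4.51], [0.17, 1.92], [-2.96, 2.96]. Speed limits (rad/s): [2.39, 2.39, 3.14, 3.14, 3.14, 3.14, 3.14].

### API

Orientations are given as a unit quaternion [w, x, y, z].
In Python, from station import bot gives the robot as it stands.
- The arm moves only by the tool send_rows, never from a script. Its arguments are lists of equal length, an entry for each row: "slide": the shift along the tool's x, y, z in mm, a list of three; "roll": the turn about the tool's z in degrees; "claw": the opening, from 0 (shut) to 1 (fully open). A call has exactly 8 rows; each row is the pose to reach, as a shift and turn from the pose commanded when the call began, along the tool's axes at that moment; what a row does not reach only later rows make up. A row lasts 1/12 s, in which the tool goes at most 41.7 mm and 7.16 degrees, less where a joint would pass 70% of its speed; a pose out of reach is approached as far as the arm can. A call with a gripper value outside its range is refused whole. The fingers move at their own pace and stop on an object; "force" is the grip in N (left out, the last holds). Time passes only in rows, so rows that repeat a pose let the fingers close, or fill a call up. It gives the time, the measured TCP pose, the force, the opening and the grip force at its end, in the units of the state.
- bot.get_obs(): the state, without advancing time (a new reading comes with each control period).
- bot.read_camera(name): name is "side" or "top" or "wrist"; returns the picture (384x512x3 uint8, red, green, blue); there is no depth.
- bot.camera_model(name): a dict with "camera_matrix" (3x3 intrinsics, pixels), "D" ([k1, k2, p1, p2, k3] as OpenCV has them; the pictures are not rectified), "camera_from_world" (4x4, takes a point from world to camera coordinates). Camera axes: x right, y down, z forward; pixel columns grow to the right and rows downward; lengths in m; the calibration is good to about 2 mm. A picture is of the moment at which its call begins: read the wrist's pose just before it. camera_model takes no time and is no camera call; for the wrist camera it gives the pose at the moment of the call.
- bot.hand_in(): hands the job in; it is judged then, once.
The state is a dict: "t": time; "q": joint angles; "joint_vel": joint speeds; "joint_torque": joint torques, N m; "eef_pos": TCP position; "tool_rot": TCP orientation; "contact_force": force on the tool from outside, world axes, zero at the start; "torque": the same for the moment, N m; "gripper_width": opening from 0.0 (shut) to 1.0 (fully open); "grasp_force": force on a finger pad.
Only numpy, scipy, OpenCV 4.12 (cv2) and the standard library are available. Lean on these libraries where they do the work, as an engineer would, in place of code of your own. Each camera call takes 0.05 s, during which the arm holds its last target. There are 200 camera calls.

### The job

Take the brass lantern panel with the pointed top out of the wooden rack and show it to the inspection camera: top end up, the rosette of its front face on the lens axis about 150 mm in front of the lens, the face square to the lens (which looks down at a slant, so the panel leans back to match) and its bottom edge level. Finish while holding it still in the air there; do not let go. Leave the other two panels, the hammer, the bowl and the vase where they are, and do not touch the camera or its stand.

Things in the scene. Friction and masses are not known exactly. Their poses are not given: they have to be found in the camera images.
- panel_pointed: panel to show: brass, 56 mm wide (its y), 10 thick (x), 113 tall, 0.2-0.4 kg; sides straight to 85 mm, then a right-angled point, apex at 113 (36 mm wide 18 mm below it). Solid above 72 mm, lattice below. Origin: middle of the bottom edge, z up. Front, with the domed rosette, looks to its -x; back plain. Starts in a rack slot, bottom 22 mm inside, axes parallel to the rack's
- rosette (a point): middle of panel_pointed's rosette (round, 24 mm wide, rising 5 mm from the front face, ringed by beads), taken on the front face plane, 50 mm above the bottom edge: panel (-5, 0, 50) mm
- sight (a point): imaginary point fixed to panel_pointed, 100 mm straight out in front of the rosette, at panel (-105, 0, 50) mm; it tells front from back
- panel_square: like panel_pointed but with a square top, 113 mm tall; stands in another slot of the rack, to be left there
- panel_round: like panel_pointed but with a half-round top, 113 mm tall; stands in another slot of the rack, to be left there
- rack: fixed light-wood block, 80 mm (its x) by 260 (y), 34 high. Three slots in a row along y, at -85, 0, +85 mm, each 13 by 62 mm and 22 deep (floor 12 mm above the table). The panels stand in them upright, in line, 29 mm apart edge to edge, fronts to the rack's -x, roughly towards the robot. Origin at the centre of its underside, z up
- camera_head: inspection camera: grey 56 mm body, black lens barrel 42 mm across. Origin at the centre of the lens front, 270 mm above the table; looks along its -x, 25 degrees below horizontal; y level, z up across the view. The rosette belongs at (-150, 0, 0) mm here, the panel's +x along the head's -x, the panel's z along the head's z
- camera_stand: fixed stand of the camera: dark steel foot 160 by 120 by 16 mm with a 20 mm round post 346 mm tall, on the robot's right, the camera looking left across the bench. Origin at the underside of the foot, z up; the camera looks to its -x side, and the lens centre is at (-60, 0, 270) mm
- hammer: hammer lying on the bench beyond the rack and the camera, handle to its -x, origin on its underside; to be left alone
- bowl: copper bowl, 100 mm across and 50 mm high, on the bench near the robot, origin under its centre; to be left alone
- vase: brass vase, 84 mm across and 150 mm tall, beyond the rack, on the left, origin under its centre; to be left alone
Mind the look-alikes: they are no part of the job. Leave any green, orange or turquoise look-alike of the panel_pointed alone.

How it is judged:
On the way:
1. the pointed panel is in the fingers, lifted clear out of the rack (height (world z) of panel_pointed above 0.045 m and contact force between the fingers and panel_pointed above 0.5 N and contact force between panel_pointed and rack below 0.1 N), for 0.2 s.
At the end, for the whole second after the job is handed in: gripper holds the pointed panel still in the air, upright way up, front to the lens; rosette 130-170 mm from the lens, within 15 mm of its axis sideways and up/down; within 0.17 rad of square and level; other panels within 20 mm, hammer, bowl, vase within 30 mm of their start (x of rosette in the frame of camera_head between -0.17 and -0.13 m and y of rosette in the frame of camera_head between -0.015 and 0.015 m and z of rosette in the frame of camera_head between -0.015 and 0.015 m and angle between the x axis of panel_pointed and the x axis of camera_head, either way round below 0.17 rad and angle between the y axis of panel_pointed and the y axis of camera_head, either way round below 0.17 rad and distance between sight and camera_head below 0.09 m and angle between panel_pointed's own z axis and vertical below 0.8 rad and linear speed of panel_pointed below 0.02 m/s and angular speed of panel_pointed below 0.15 rad/s and contact force between the fingers and panel_pointed above 1 N and contact force between panel_pointed and rack below 0.1 N and distance of each of panel_square, panel_round from where it was at the start of the episode below 0.02 m and distance of each of hammer, bowl, vase from where it was at the start of the episode below 0.03 m); the arm keeps its last pose, push and grip.
It fails at once if the camera or its stand is touched (contact force between any of camera_head, camera_stand and anything else above 1 N).
It fails at once if another panel is pulled out or disturbed (distance of any of panel_square, panel_round from where it was at the start of the episode above 0.02 m).
It fails at once if hammer, bowl or vase is pushed away (distance of any of hammer, bowl, vase from where it was at the start of the episode above 0.03 m).
It also fails if it takes over 32 s, if anything falls off the work surface, if the arm or the gripper's body presses on something with over 40 N, if the wrist force passes 120 N, or if a joint passes its speed limit or range.

## Working session

There is one attempt and no reset: what is moved stays moved. The work goes in short steps, Python scripts to look and compute and a tool call to move; the robot and the scene stay as the last step left them, time stands still between calls to the robot, and variables do not carry over. Pictures are saved under pics/ and viewed, at most 10 in all, crops included, and the job is handed in when it is done.

Besides the shell and the picture viewer there is one more tool, called after "Call:" in YAML: its name, and indented under it one key for each argument. send_rows: Moves the arm, as the interface text tells. Its arguments: {"type":"object","properties":{"slide":{"type":"array","items":{"type":"array","items":{"type":"number"}}},"roll":{"type":"array","items":{"type":"number"}},"claw":{"type":"array","items":{"type":"number"}},"force":{"type":"number"}},"required":["slide","roll","claw"]}

```bash
ls; mkdir -p pics
python3 - <<'E'
from station import bot
import cv2,numpy as np
np.set_printoptions(precision=4,suppress=True)
o=bot.get_obs();print(o, bot.grip_depth)
ims=[]
for n in("side","top"):
    m=bot.camera_model(n);print(n,m)
    im=bot.read_camera(n);cv2.imwrite(f"pics/{n}0.png",im[...,::-1])
E
```

```text
pics
{'t': 0.0, 'q': array([ 1.2139,  0.4778,  0.0223,  1.5565, -0.0115,  1.1093, -0.0831]), 'joint_vel': array([-0.0001,  0.0001,  0.0008, -0.0008,  0.0017,  0.0008,  0.0001]), 'joint_torque': array([  0.0004, -59.6445,   1.6081, -28.1194,   0.0125,   0.0094,
         0.    ]), 'eef_pos': array([ 0.1661, -0.6536,  0.2303]), 'tool_rot': array([-0.0009,  0.9923,  0.1241, -0.0002]), 'contact_force': array([-0.612 ,  0.5724, -0.1537]), 'torque': array([ 0.0026, -0.0134,  0.0262]), 'grasp_force': 0.0, 'gripper_width': 0.999750435018193} 0.0187
side {'camera_matrix': array([[473.3143,   0.    , 263.1723],
       [  0.    , 473.3143, 187.3346],
       [  0.    ,   0.    ,   1.    ]]), 'D': array([-0.0344,  0.    ,  0.    ,  0.    ,  0.    ]), 'camera_from_world': array([[-0.9502, -0.3117, -0.0027,  0.5302],
       [-0.1985,  0.6119, -0.7656,  0.3276],
       [ 0.2403, -0.7269, -0.6433,  1.1753],
       [ 0.    ,  0.    ,  0.    ,  1.    ]])}
top {'camera_matrix': array([[483.6977,   0.    , 258.7231],
       [  0.    , 483.6977, 193.1045],
       [  0.    ,   0.    ,   1.    ]]), 'D': array([-0.0585,  0.    ,  0.    ,  0.    ,  0.    ]), 'camera_from_world': array([[-0.0044, -1.    ,  0.0032, -0.0942],
       [-0.9781,  0.0036, -0.2083,  0.5915],
       [ 0.2083, -0.0041, -0.9781,  1.2912],
       [ 0.    ,  0.    ,  0.    ,  1.    ]])}
```

View pics/side0.png

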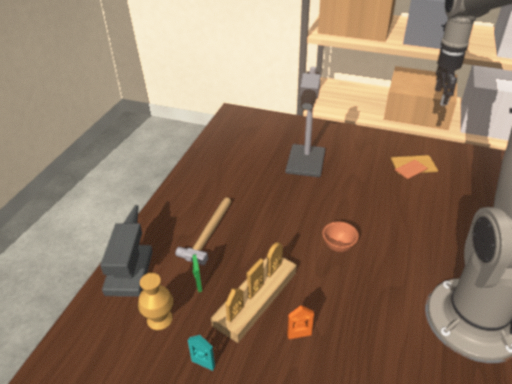

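View pics/top0.png

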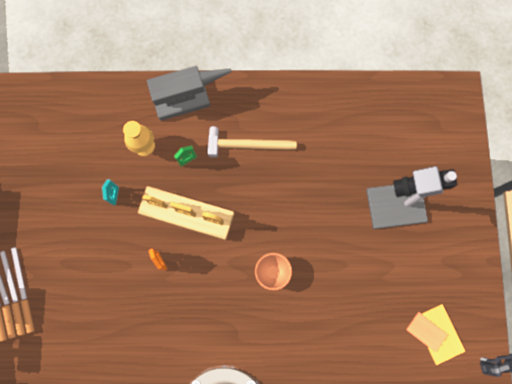

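Side: the rack spans about (213,325) to (297,265), with the camera at (310,85) and its foot at (306,160). Top: the rack is at (140-233,188-237), the lens at about (397,187) and the foot at (398,205). I'll zoom in on both.

Run:
```python
import cv2,numpy as np
s=cv2.imread("pics/side0.png");t=cv2.imread("pics/top0.png")
a=cv2.resize(s[235:345,205:305],(400,440),interpolation=cv2.INTER_CUBIC)
b=cv2.resize(t[180:245,135:240],(400,248),interpolation=cv2.INTER_CUBIC)
c=cv2.resize(t[155:235,360:465],(400,305),interpolation=cv2.INTER_CUBIC)
d=cv2.resize(s[65:185,270:340],(257,440)[:2],interpolation=cv2.INTER_CUBIC)
o=np.zeros((600,800,3),np.uint8);o[:440,:400]=a;o[:248,400:]=b;o[250:555,400:]=c
cv2.imwrite("pics/z1.png",o)
```

```text
(no output)
```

View pics/z1.png

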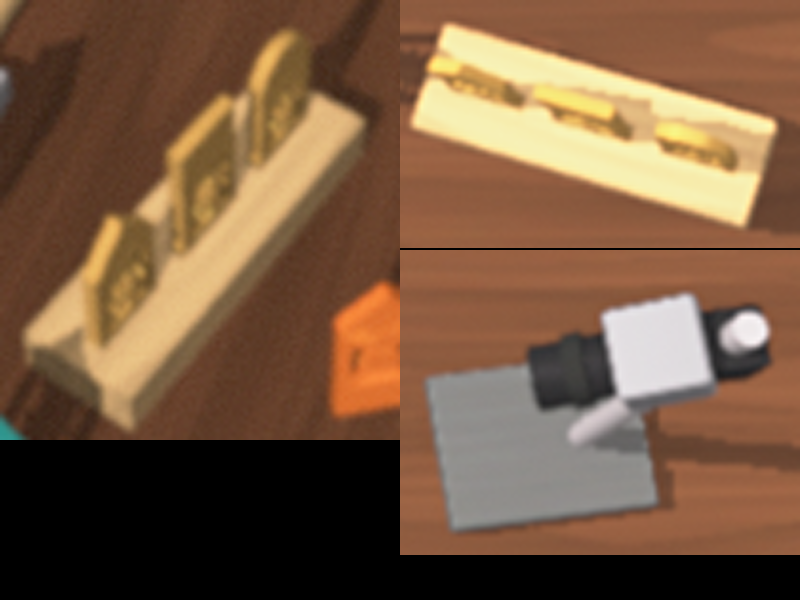

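The pointed panel is the left one: side zoom (120,280), top zoom (475,80), in the rack's +y slot. The foot corners and the lens barrel are visible in the top zoom. The tool can't tilt, so I'll grip the panel by its side edges and pivot it about the pads with its bottom still in the slot. Measuring now.

```bash
cat > h.py <<'E'
import cv2,numpy as np
from station import bot
np.set_printoptions(precision=4,suppress=True)
def ray(m,px):
    u=cv2.undistortPoints(np.array(px,float).reshape(-1,1,2),m["camera_matrix"],np.array(m["D"])).reshape(-1,2)
    T=np.array(m["camera_from_world"]);R,t=T[:3,:3],T[:3,3]
    return -R.T@t, np.c_[u,np.ones(len(u))]@R
def onz(m,px,z):
    c,d=ray(m,px); return c+d*((z-c[2])/d[:,2])[:,None]
def tri(m1,p1,m2,p2):
    c1,d1=ray(m1,p1);c2,d2=ray(m2,p2);out=[]
    for a,b in zip(d1,d2):
        s=np.linalg.lstsq(np.c_[a,-b],c2-c1,rcond=None)[0]
        P,Q=c1+a*s[0],c2+b*s[1];out.append([*((P+Q)/2),np.linalg.norm(P-Q)])
    return np.array(out)
def proj(m,P):
    T=np.array(m["camera_from_world"]);return cv2.projectPoints(np.array(P,float).reshape(-1,1,3),cv2.Rodrigues(T[:3,:3])[0],T[:3,3],m["camera_matrix"],np.array(m["D"]))[0].reshape(-1,2)
E
python3 - <<'E'
from h import *
t=cv2.imread("pics/top0.png");M=bot.camera_model("top");S=bot.camera_model("side")
hsv=cv2.cvtColor(t,cv2.COLOR_BGR2HSV)
m=((hsv[...,2]>150)&(hsv[...,0]>12)&(hsv[...,0]<32)).astype(np.uint8)
m[:180]=0;m[245:]=0;m[:,:130]=0;m[:,242:]=0
m=cv2.morphologyEx(m,cv2.MORPH_CLOSE,np.ones((9,9)));m=cv2.morphologyEx(m,cv2.MORPH_OPEN,np.ones((7,7)))
cn=max(cv2.findContours(m,0,2)[0],key=cv2.contourArea)
W=onz(M,cn.reshape(-1,2).astype(float),0.034)
r=cv2.minAreaRect((W[:,:2]*1000).astype(np.float32));print("rack rect",r)
z=lambda p,x0,y0,s,ox,oy:[[x0+(a-ox)/s-.4,y0+(b-oy)/s-.4] for a,b in p]
R=onz(M,z([(447,24),(777,118),(748,227),(412,128)],135,180,400/105,400,0),.034);print(R,np.linalg.norm(np.diff(R,axis=0),axis=1))
F=onz(M,z([(428,378),(455,530),(657,503)],360,155,400/105,400,250),.016);print("foot",F,np.linalg.norm(np.diff(F,axis=0),axis=1))
# side rack top corners
print("side",onz(S,z([(25,335),(318,90),(367,122),(132,402)],205,235,4,0,0),.034))
c=F[0]*.5+F[2]*.5;ax=F[2]-F[1];ax/=np.linalg.norm(ax);c[2]=0
a2=F[0]-F[1];print("foot c",c,"yaw x",np.degrees(np.arctan2(ax[1],ax[0])),"yaw from y",np.degrees(np.arctan2(a2[1],a2[0]))-90)
lens=c-.06*ax+[0,0,.27];print("lens",lens,proj(M,lens),proj(S,lens), "post",proj(M,c+[0,0,.346]),proj(S,c+[0,0,.346]))
E
```

```text
rack rect ((542.7869262695312, 112.69987487792969), (266.1928405761719, 87.38999938964844), 73.22618865966797)
[[ 0.6195  0.2246  0.034 ]
 [ 0.5468 -0.0251  0.034 ]
 [ 0.4654 -0.0042  0.034 ]
 [ 0.5401  0.2474  0.034 ]] [0.26   0.084  0.2624]
foot [[ 0.6145 -0.4121  0.016 ]
 [ 0.4973 -0.4267  0.016 ]
 [ 0.5169 -0.5822  0.016 ]] [0.1181 0.1567]
side [[ 0.6172  0.2242  0.034 ]
 [ 0.504  -0.0187  0.034 ]
 [ 0.4649 -0.0016  0.034 ]
 [ 0.5397  0.2472  0.034 ]]
foot c [ 0.5657 -0.4972  0.    ] yaw x -82.81480360547782 yaw from y -82.92281119572463
lens [ 0.5582 -0.4376  0.27  ] [[402.3818 187.9637]] [[307.221  103.5399]] post [[438.3432 177.1735]] [[310.9441  72.1119]]
```

Run:
```python
from h import *
M=bot.camera_model("top");S=bot.camera_model("side")
f=400/105
z=lambda a,b:[360+(a-400)/f-.4,155+(b-250)/f-.4]
print("post base",onz(M,[z(575,440)],.016),"top",onz(M,[z(745,330)],.346))
s=cv2.imread("pics/side0.png");t=cv2.imread("pics/top0.png")
o=np.zeros((600,800,3),np.uint8)
o[:,:350]=cv2.resize(s[65:185,275:345],(350,600),interpolation=cv2.INTER_CUBIC)
o[:400,360:]=cv2.resize(t[160:220,390:456],(440,400),interpolation=cv2.INTER_CUBIC)
cv2.imwrite("pics/z2.png",o)
```

```text
post base [[ 0.5657 -0.5225  0.016 ]] top [[ 0.5692 -0.5244  0.346 ]]
```

View pics/z2.png

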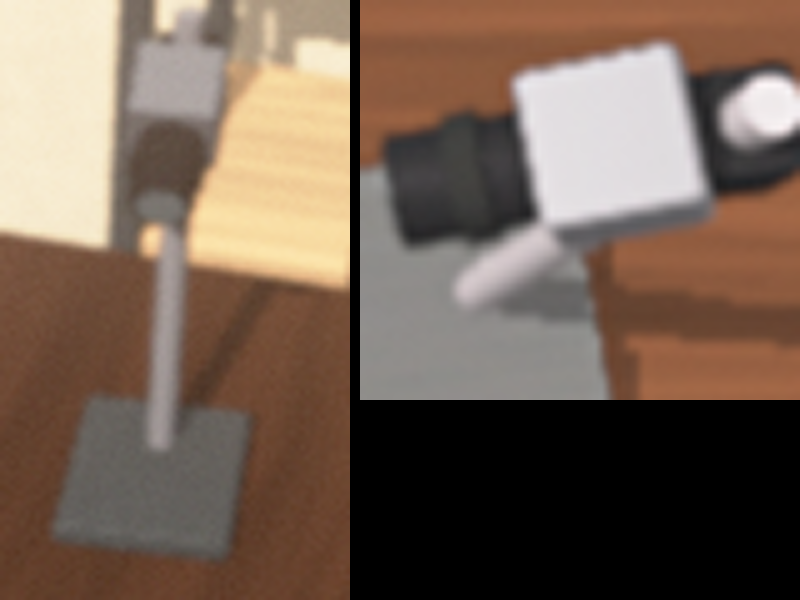

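Run:
```python
from h import *
M=bot.camera_model("top");S=bot.camera_model("side")
yaw=np.radians(-82.87);fx=-np.array([np.cos(yaw),np.sin(yaw),0]);a=np.radians(25)
up=np.array([0,0,1]);hz=fx*np.sin(a)+up*np.cos(a);hy=np.cross(hz,-(fx*np.cos(a)-up*np.sin(a)))
print("fwd",fx,"hy",hy)
for d in(-.01,0,.01):
    L=np.array([.5582,-.4376,.27])+fx*d
    print(d,"top rim",proj(M,[L+.021*hz,L+.021*hy,L-.021*hy]).ravel(),"side disc",proj(S,[L,L+.021*hz,L-.021*hz]).ravel())
```

```text
fwd [-0.1241  0.9923 -0.    ] hy [0.9923 0.1241 0.    ]
-0.01 top rim [405.2082 186.1107 404.7782 178.9236 408.1306 195.9909] side disc [307.5966 101.934  307.6007  97.8869 307.5925 105.8789]
0 top rim [401.0552 186.6406 400.7091 179.4388 404.0337 196.5196] side disc [307.2062 103.5427 307.2053  99.4951 307.2069 107.4876]
0.01 top rim [396.8962 187.1713 396.6341 179.9547 399.9309 197.0489] side disc [306.8116 105.1684 306.8056 101.1204 306.8173 109.113 ]
```

The lens is measured directly at (0.556,-0.422,0.27) and the rack centre at (0.543,0.111), yaw -16.5°. Sizes check to within a few mm. The pointed panel's slot is at (0.567,0.1925). Starting the approach.

Call:
send_rows:
  slide:
    - [15, -18, 0]
    - [40, -48, 0]
    - [65, -78, 0]
    - [90, -108, 0]
    - [115, -138, 0]
    - [140, -168, 0]
    - [165, -198, 0]
    - [190, -228, 0]
  roll: [2, 6, 10, 14, 18, 22, 26, 30.8]
  claw: [0.82, 0.82, 0.82, 0.82, 0.82, 0.82, 0.82, 0.82]
  force: 20

```text
t: 0.77
eef_pos: [0.2945, -0.3844, 0.2311]
tool_rot: [-0.0, 0.989, -0.146, -0.0]
contact_force: [1.4, -0.5, 0.6]
gripper_width: 0.817
grasp_force: 0.0
```

```bash
cat >> h.py <<'E'
from scipy.spatial.transform import Rotation
def tool(o=None):
    o=o or bot.get_obs();q=o["tool_rot"];return o["eef_pos"],Rotation.from_quat([*q[1:],q[0]]).as_matrix()
def go(target):  # mm shift in tool axes
    p,R=tool();return R.T@(np.array(target)-p)*1000
E
python3 - <<'E'
from h import *
o=bot.get_obs();p,R=tool();print(o["t"],p,R,o["q"],o["gripper_width"]);print(go([.5671,.1925,.2]))
M=bot.camera_model("top");S=bot.camera_model("side")
P=[.5671,.1925,.125];print(proj(M,P),proj(S,P))
E
```

```text
0.7667 [ 0.2945 -0.3844  0.2311] [[ 0.9576 -0.2881 -0.0003]
 [-0.2881 -0.9576  0.0003]
 [-0.0004 -0.0002 -1.    ]] [ 0.8007  0.164  -0.0139  1.9982  0.0028  0.9798 -1.0777] 0.8165564483455472
[  94.8379 -631.0292   31.1266]
[[150.4669 197.4185]] [[233.2894 289.9794]]
```

Call:
send_rows:
  slide:
    - [6, -40, 0]
    - [12, -79, 0]
    - [18, -119, 0]
    - [24, -158, 0]
    - [30, -198, 0]
    - [36, -237, 0]
    - [42, -277, 0]
    - [48, -316, 0]
  roll: [0, 0, 0, 0, 0, 0, 0, 0]
  claw: [0.82, 0.82, 0.82, 0.82, 0.82, 0.82, 0.82, 0.82]

```text
t: 1.43
eef_pos: [0.4304, -0.0952, 0.2313]
tool_rot: [0.0, 0.99, -0.144, 0.0]
contact_force: [0.3, -1.5, 0.2]
gripper_width: 0.828
grasp_force: 0.0
```

Call:
send_rows:
  slide:
    - [6, -40, 0]
    - [12, -79, 0]
    - [18, -119, 0]
    - [24, -158, 0]
    - [30, -198, 0]
    - [36, -237, 0]
    - [42, -277, 0]
    - [47, -315, 0]
  roll: [0, 0, 0, 0, 0, 0, 0, 0]
  claw: [0.82, 0.82, 0.82, 0.82, 0.82, 0.82, 0.82, 0.82]

```text
t: 2.1
eef_pos: [0.5654, 0.1932, 0.2309]
tool_rot: [0.0, 0.99, -0.144, -0.0]
contact_force: [-0.1, 0.4, 0.2]
gripper_width: 0.821
grasp_force: 0.0
```

Run:
```python
from h import *
o=bot.get_obs();p,R=tool();print(o["t"],p,o["tool_rot"],o["q"]);print(go([.5671,.1925,.2]))
W=bot.camera_model("wrist");im=bot.read_camera("wrist");print(W)
x=np.array([.9588,-.284,0]);y=np.array([.284,.9588,0]);C=np.array([.543,.111,0])
P=[C+85*.001*y+[0,0,.125]]+[C+s*.04*x+e*.13*y+[0,0,.034] for s in(-1,1) for e in(-1,1)]
pp=proj(W,P);print(pp)
b=im[...,::-1].copy()
for q in pp: cv2.circle(b,tuple(int(v) for v in q),3,(255,0,0),1)
cv2.imwrite("pics/w1.png",b)
```

```text
2.1 [0.5654 0.1932 0.2309] [ 0.0001  0.9896 -0.1439 -0.0002] [-0.0806  0.3893 -0.4569  1.7225  0.1915  1.0746 -2.4593]
[ 1.8202  0.2089 30.88  ]
{'camera_matrix': array([[268.7693,   0.    , 257.0447],
       [  0.    , 268.7693, 192.7072],
       [  0.    ,   0.    ,   1.    ]]), 'D': array([-0.0614,  0.    ,  0.    ,  0.    ,  0.    ]), 'camera_from_world': array([[-0.2836, -0.9589, -0.0015,  0.3466],
       [-0.9062,  0.2675,  0.3275,  0.4184],
       [-0.3137,  0.0943, -0.9448,  0.5396],
       [ 0.    ,  0.    ,  0.    ,  1.    ]])}
[[258.0023 189.5571]
 [414.5547 196.4338]
 [224.3471 196.3383]
 [425.8272 137.6603]
 [221.9149 136.1393]]
```

View pics/w1.png

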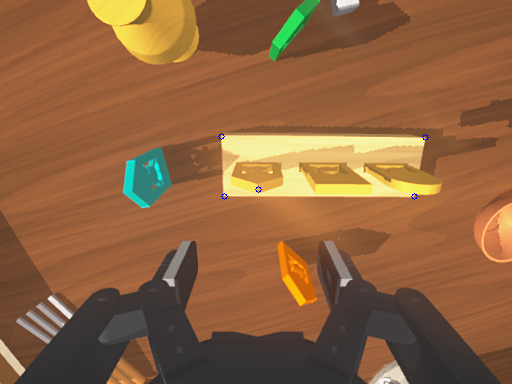

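The wrist view confirms the pose: the projected rack corners and the apex (258,189) land on the image. The pointed panel spans columns 234-283, centred between the fingers. Descending.

Call:
send_rows:
  slide:
    - [1, 0, 25]
    - [2, 0, 55]
    - [2, 0, 85]
    - [2, 0, 110]
    - [2, 0, 130]
    - [2, 0, 148]
    - [2, 0, 160]
    - [2, 0, 168]
  roll: [0, 0, 0, 0, 0, 0, 0, 0]
  claw: [0.82, 0.82, 0.82, 0.82, 0.82, 0.82, 0.82, 0.82]

```text
t: 2.82
eef_pos: [0.5781, 0.1966, 0.0738]
tool_rot: [-0.005, 0.99, -0.142, 0.011]
contact_force: [4.7, 6.6, 95.8]
gripper_width: 0.82
grasp_force: 43.6
```

Call:
send_rows:
  slide:
    - [0, 0, 0]
    - [0, 0, 0]
    - [0, 0, 0]
    - [0, 0, 0]
    - [0, 0, 0]
    - [0, 0, 0]
    - [0, 0, 0]
    - [0, 0, 0]
  roll: [0, 0, 0, 0, 0, 0, 0, 0]
  claw: [0.75, 0.7, 0.65, 0.6, 0.5, 0.5, 0.5, 0.5]
  force: 30

```text
t: 3.48
eef_pos: [0.5794, 0.1944, 0.0768]
tool_rot: [-0.004, 0.99, -0.144, 0.012]
contact_force: [0.5, -1.8, 70.8]
gripper_width: 0.651
grasp_force: 52.0
```

Run:
```python
from h import *
o=bot.get_obs();print(o)
W=bot.read_camera("wrist")[...,::-1];s=bot.read_camera("side")[...,::-1]
out=np.zeros((600,800,3),np.uint8)
out[:300,:400]=cv2.resize(W,(400,300));out[:,400:]=cv2.resize(s[210:360,190:290],(400,600),interpolation=cv2.INTER_CUBIC)
t=bot.read_camera("top")[...,::-1];out[300:,:400]=cv2.resize(t[155:245,120:240],(400,300),interpolation=cv2.INTER_CUBIC)
cv2.imwrite("pics/c1.png",out)
```

```text
{'t': 3.4833, 'q': array([-0.1311,  0.5741, -0.3964,  1.8339,  0.3166,  0.769 , -2.5536]), 'joint_vel': array([-0.0018,  0.0001,  0.0001,  0.0016, -0.0009, -0.0003,  0.0003]), 'joint_torque': array([ -1.2183, -16.2246,  -2.4148,  -0.399 ,  -2.2455,  -2.8879,
        -0.2438]), 'eef_pos': array([0.5794, 0.1944, 0.0768]), 'tool_rot': array([-0.0045,  0.9896, -0.1435,  0.0125]), 'contact_force': array([ 0.472 , -1.8227, 70.8369]), 'torque': array([-3.9304,  0.5697,  0.1479]), 'grasp_force': 51.97553949896246, 'gripper_width': 0.6514243539921739}
```

View pics/c1.png

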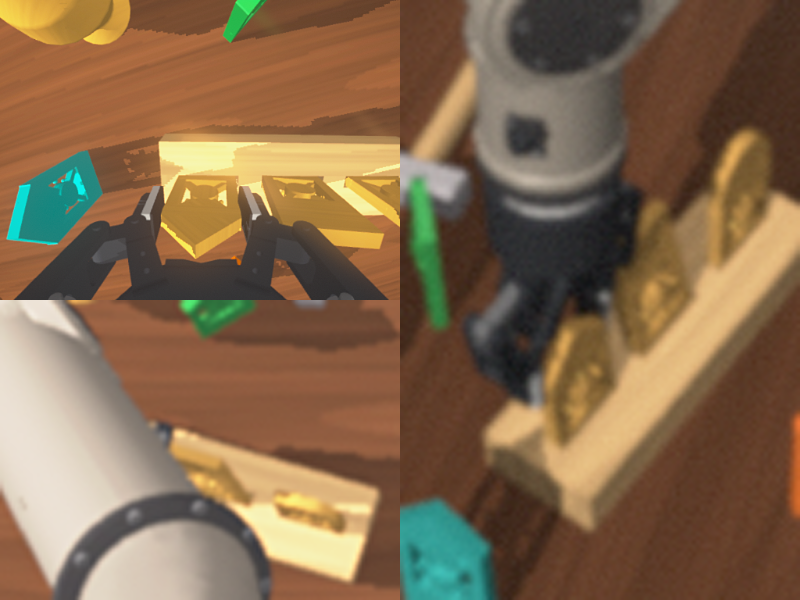

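The force is about 70 N upward. The moment places the contact 56 mm from the TCP towards -y, so the right-hand knuckle is resting on the square panel's top edge. I'll open, back up and grip a little higher.

Call:
send_rows:
  slide:
    - [0, 0, -2]
    - [0, 0, -5]
    - [0, 0, -10]
    - [0, 0, -14]
    - [0, 0, -18]
    - [0, 0, -22]
    - [0, 0, -22]
    - [0, 0, -22]
  roll: [0, 0, 0, 0, 0, 0, 0, 0]
  claw: [0.72, 0.76, 0.76, 0.76, 0.76, 0.76, 0.76, 0.76]

```text
t: 4.3
eef_pos: [0.5666, 0.1906, 0.0849]
tool_rot: [0.0, 0.99, -0.144, -0.0]
contact_force: [0.2, 0.6, -0.2]
gripper_width: 0.765
grasp_force: 0.0
```

Run:
```python
from h import *
o=bot.get_obs();p,R=tool();print(o["t"],p,R,o["contact_force"],o["torque"],o["gripper_width"],o["grasp_force"])
W=bot.read_camera("wrist")[...,::-1];cv2.imwrite("pics/w2.png",cv2.resize(W[150:384,130:460],(800,567),interpolation=cv2.INTER_CUBIC))
```

```text
4.3 [0.5666 0.1906 0.0849] [[ 0.9586 -0.2849 -0.0008]
 [-0.2849 -0.9586 -0.0002]
 [-0.0007  0.0004 -1.    ]] [ 0.1849  0.6139 -0.1519] [ 0.0142 -0.0525  0.0221] 0.7647868936991359 0.0
```

View pics/w2.png

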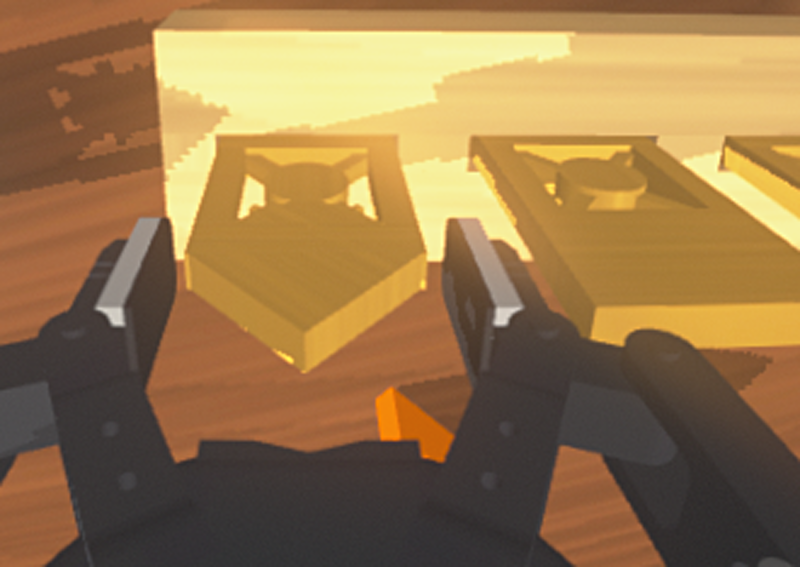

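Now it's free of contact, with fingers centred on the panel. I'll go 3 mm lower and close; the knuckle should just clear the square panel.

Call:
send_rows:
  slide:
    - [0, 0, 1]
    - [0, 0, 3]
    - [0, 0, 3]
    - [0, 0, 3]
    - [0, 0, 3]
    - [0, 0, 3]
    - [0, 0, 3]
    - [0, 0, 3]
  roll: [0, 0, 0, 0, 0, 0, 0, 0]
  claw: [0.76, 0.74, 0.7, 0.65, 0.55, 0.5, 0.5, 0.5]
  force: 30

```text
t: 5.02
eef_pos: [0.5667, 0.1907, 0.0821]
tool_rot: [0.0, 0.99, -0.144, -0.0]
contact_force: [0.2, -0.6, -1.0]
gripper_width: 0.643
grasp_force: 32.0
```

Call:
send_rows:
  slide:
    - [0, 0, -2]
    - [0, 0, -5]
    - [0, 0, -8]
    - [0, 0, -11]
    - [0, 0, -14]
    - [0, 0, -17]
    - [0, 0, -17]
    - [0, 0, -17]
  roll: [0, 0, 0, 0, 0, 0, 0, 0]
  claw: [0.5, 0.5, 0.5, 0.5, 0.5, 0.5, 0.5, 0.5]
  force: 30

```text
t: 5.68
eef_pos: [0.5671, 0.1908, 0.0996]
tool_rot: [-0.0, 0.99, -0.144, 0.0]
contact_force: [-0.3, -0.4, -2.5]
gripper_width: 0.643
grasp_force: 32.2
```

Call:
send_rows:
  slide:
    - [3, 0, 0]
    - [8, 0, 0.3]
    - [13, 0, 0.8]
    - [18, 0, 1.8]
    - [22, 0, 2.9]
    - [26, 0, 4.2]
    - [30, 0, 5.8]
    - [33, 0, 7]
  roll: [0, 0, 0, 0, 0, 0, 0, 0]
  claw: [0.5, 0.5, 0.5, 0.5, 0.5, 0.5, 0.5, 0.5]

```text
t: 6.35
eef_pos: [0.5991, 0.1813, 0.0921]
tool_rot: [-0.0, 0.99, -0.144, 0.0]
contact_force: [-1.7, 1.9, 0.7]
gripper_width: 0.644
grasp_force: 32.6
```

Run:
```python
from h import *
o=bot.get_obs();p,R=tool();print(o["t"],p,o["contact_force"],o["torque"],o["gripper_width"],o["grasp_force"])
s=bot.read_camera("side")[...,::-1]
W=bot.read_camera("wrist")[...,::-1]
out=np.zeros((600,800,3),np.uint8)
out[:300,:400]=cv2.resize(W[150:,130:450],(400,300));out[:,400:]=cv2.resize(s[210:360,190:290],(400,600),interpolation=cv2.INTER_CUBIC)
cv2.imwrite("pics/c2.png",out)
```

```text
6.35 [0.5991 0.1813 0.0921] [-1.6704  1.9165  0.7312] [ 0.2498  0.6213 -0.0814] 0.6437985673757505 32.62163607403636
```

View pics/c2.png

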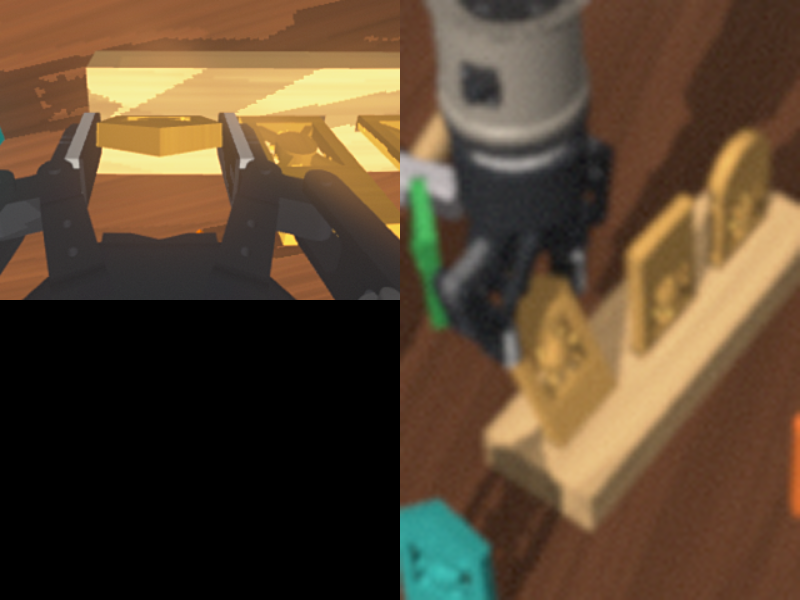

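The panel is tilted back as planned: bottom in the slot, top leaning to the rack's +x, other panels in place. Lifting with a firmer grip.

Call:
send_rows:
  slide:
    - [0, 0, 0]
    - [0, 0, -4]
    - [0, 0, -14]
    - [0, 0, -34]
    - [0, 0, -60]
    - [0, 0, -90]
    - [0, 0, -115]
    - [0, 0, -130]
  roll: [0, 0, 0, 0, 0, 0, 0, 0]
  claw: [0.5, 0.5, 0.5, 0.5, 0.5, 0.5, 0.5, 0.5]
  force: 70

```text
t: 7.12
eef_pos: [0.6002, 0.1816, 0.2268]
tool_rot: [-0.001, 0.99, -0.144, 0.003]
contact_force: [0.7, -0.0, -1.5]
gripper_width: 0.629
grasp_force: 74.1
```

Run:
```python
from h import *
o=bot.get_obs();p,R=tool();print(o["t"],p,o["contact_force"],o["gripper_width"],o["grasp_force"],o["q"])
m=bot.camera_model("wrist");W=bot.read_camera("wrist")[...,::-1]
cv2.imwrite("pics/w3raw.png",W);np.savez("w3.npz",T=m["camera_from_world"],p=p,R=R)
# predicted panel points for tilt 25 about pivot (0,80)
P=np.array([p[0],p[1],p[2]+.010])
for th in(20,25,30):
    a=np.radians(th);xr=R[:,0];xr=np.array([xr[0],xr[1],0]);up=np.array([0,0,1]);yr=np.cross(up,xr)
    zp=xr*np.sin(a)+up*np.cos(a);xp=xr*np.cos(a)-up*np.sin(a)
    pts=[P+xp*x+yr*y+zp*(z-.08) for x,y,z in[(.005,0,.113),(-.005,0,.113),(.005,.028,.085),(.005,-.028,.085),(.005,.028,0),(.005,-.028,0),(.005,0,.05)]]
    print(th,proj(m,pts).round(1).tolist())
x0,y0=120,140
cv2.imwrite("pics/w3.png",cv2.resize(W[y0:y0+180,x0:x0+260],(780,540),interpolation=cv2.INTER_CUBIC))
```

```text
7.1167 [0.6002 0.1816 0.2268] [ 0.6596 -0.0417 -1.5336] 0.629474960087933 74.09561768174171 [-0.0631  0.4369 -0.4444  1.6612  0.2089  1.0848 -2.4279]
20 [[257.9, 261.6], [257.9, 283.8], [207.4, 249.4], [308.6, 249.8], [225.8, 230.9], [290.3, 231.1], [258.0, 239.9]]
25 [[258.0, 255.0], [257.9, 277.6], [207.5, 248.5], [308.5, 248.8], [225.8, 238.9], [290.2, 239.1], [258.0, 243.7]]
30 [[258.0, 248.4], [257.9, 271.2], [207.7, 247.7], [308.3, 248.0], [225.7, 247.0], [290.3, 247.2], [258.0, 247.5]]
```

View pics/w3.png

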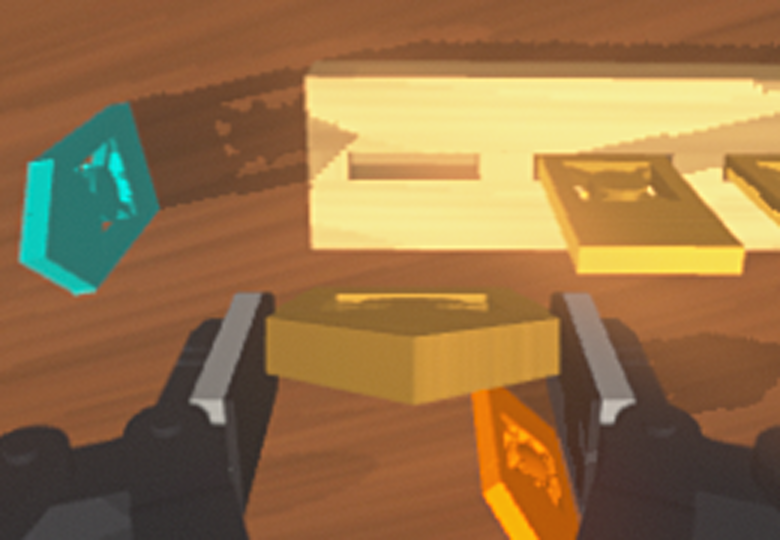

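The panel is held clear with the slot empty. Apex (258,252), shoulders (209/306,246) and bottom edge (y≈236) match a 25° tilt, with the panel about 5 mm lower than assumed. Carrying it to the camera.

Call:
send_rows:
  slide:
    - [3, 15, 0]
    - [8, 45, 0]
    - [13, 80, 0]
    - [18, 118, 0]
    - [24, 156, 0]
    - [30, 194, 0]
    - [36, 232, 0]
    - [41, 265, 0]
  roll: [-3, -9, -15, -21, -27, -33, -39, -45]
  claw: [0.5, 0.5, 0.5, 0.5, 0.5, 0.5, 0.5, 0.5]

```text
t: 7.83
eef_pos: [0.5615, -0.0878, 0.2223]
tool_rot: [0.001, 0.969, 0.247, -0.0]
contact_force: [1.5, 0.1, -2.4]
gripper_width: 0.625
grasp_force: 74.2
```

Run:
```python
from h import *
o=bot.get_obs();p,R=tool();print(o["t"],p,o["grasp_force"],o["gripper_width"],o["q"]);print(go([.537,-.268,.2267]));a=np.degrees(np.arctan2(R[1,0],R[0,0]));print(a,"roll",a-97.13)
```

```text
7.8333 [ 0.5615 -0.0878  0.2223] 74.17974706739187 0.6247989612421219 [ 0.4739  0.362  -0.5388  1.7962  0.214   1.0411 -1.2159]
[-107.9228  146.3864   -4.1571]
28.652285035569296 roll -68.4777149644307
```

Call:
send_rows:
  slide:
    - [-9, 12, 0]
    - [-18, 24, -1]
    - [-27, 36, -1]
    - [-36, 48, -2]
    - [-45, 60, -3]
    - [-54, 72, -4]
    - [-62, 84, -4]
    - [-70, 95, -4]
  roll: [-6, -12, -18, -24, -30, -36, -41, -46]
  claw: [0.5, 0.5, 0.5, 0.5, 0.5, 0.5, 0.5, 0.5]

```text
t: 8.5
eef_pos: [0.5457, -0.2026, 0.2262]
tool_rot: [0.0, 0.795, 0.606, -0.0]
contact_force: [-0.1, 0.1, -3.1]
gripper_width: 0.628
grasp_force: 74.2
```

Run:
```python
from h import *
o=bot.get_obs();p,R=tool();print(o["t"],p,o["grasp_force"],o["gripper_width"],o["q"]);print(go([.537,-.268,.2267]));a=np.degrees(np.arctan2(R[1,0],R[0,0]));print(a,"roll",a-97.13)
```

```text
8.5 [ 0.5457 -0.2026  0.2262] 74.20905098319054 0.6279922259930099 [ 0.7582  0.405  -0.6574  1.7545  0.2781  1.0763 -0.2611]
[-65.334    8.9069  -0.3973]
74.66786820970407 roll -22.462131790295928
```

Call:
send_rows:
  slide:
    - [-8, 1, 0]
    - [-18, 2, 0]
    - [-28, 4, 0]
    - [-38, 5, 0]
    - [-48, 7, 0]
    - [-57, 8, 0]
    - [-65, 9, 0]
    - [-65, 9, 0]
  roll: [-3, -6, -10, -14, -18, -21, -22.5, -22.5]
  claw: [0.5, 0.5, 0.5, 0.5, 0.5, 0.5, 0.5, 0.5]

```text
t: 9.17
eef_pos: [0.5364, -0.269, 0.2259]
tool_rot: [0.0, 0.664, 0.748, -0.001]
contact_force: [-1.6, -0.6, -2.6]
gripper_width: 0.627
grasp_force: 74.2
```

Call:
send_rows:
  slide:
    - [0, 0, 0]
    - [0, 0, 0]
    - [0, 0, 0]
    - [0, 0, 0]
    - [0, 0, 0]
    - [0, 0, 0]
    - [0, 0, 0]
    - [0, 0, 0]
  roll: [0, 0, 0, 0, 0, 0, 0, 0]
  claw: [0.5, 0.5, 0.5, 0.5, 0.5, 0.5, 0.5, 0.5]

```text
t: 9.83
eef_pos: [0.5374, -0.2661, 0.2263]
tool_rot: [0.0, 0.663, 0.749, -0.0]
contact_force: [-0.6, -1.0, -2.3]
gripper_width: 0.626
grasp_force: 74.2
```

Run:
```python
from h import *
o=bot.get_obs();p,R=tool();print(o["t"],p,o["grasp_force"],o["gripper_width"],o["joint_vel"].max());print(go([.537,-.268,.2267]));a=np.degrees(np.arctan2(R[1,0],R[0,0]));print(a)
m=bot.camera_model("wrist");W=bot.read_camera("wrist")[...,::-1]
s=bot.read_camera("side")[...,::-1];t=bot.read_camera("top")[...,::-1]
cv2.imwrite("pics/s4.png",s);cv2.imwrite("pics/t4.png",t)
L=np.array([.5562,-.4217,.27]);fx=np.array([-.1241,.9923,0]);up=np.array([0,0,1.]);th=np.radians(25)
ro=L+.15*(fx*np.cos(th)-up*np.sin(th));xp=fx*np.cos(th)-up*np.sin(th);zp=fx*np.sin(th)+up*np.cos(th);yp=np.cross(zp,xp)
pts=[ro+xp*(x+.005)+yp*y+zp*(z-.05) for x,y,z in[(.005,0,.113),(-.005,0,.113),(.005,.028,.085),(.005,-.028,.085),(.005,.028,0),(.005,-.028,0)]]
print("ideal",proj(m,pts).round(1).tolist(),proj(bot.camera_model("side"),pts).round(1).tolist())
out=np.zeros((600,800,3),np.uint8)
out[:300,:400]=cv2.resize(W[160:310,150:350],(400,300),interpolation=cv2.INTER_CUBIC)
out[:,400:]=cv2.resize(s[65:185,265:345],(400,600),interpolation=cv2.INTER_CUBIC)
out[300:,:400]=cv2.resize(t[150:240,330:450],(400,300),interpolation=cv2.INTER_CUBIC)
cv2.imwrite("pics/c5.png",out)
```

```text
9.8333 [ 0.5374 -0.2661  0.2263] 74.20819021761417 0.6257112484353815 0.0018846269912300981
[-1.8166 -0.5778 -0.3915]
96.96017724883555
ideal [[254.4, 257.1], [254.4, 278.7], [206.2, 250.6], [303.6, 250.4], [224.2, 240.2], [287.2, 240.1]] [[298.9, 140.3], [299.4, 137.3], [308.8, 146.5], [289.3, 144.4], [308.7, 160.8], [290.2, 158.7]]
```

View pics/c5.png

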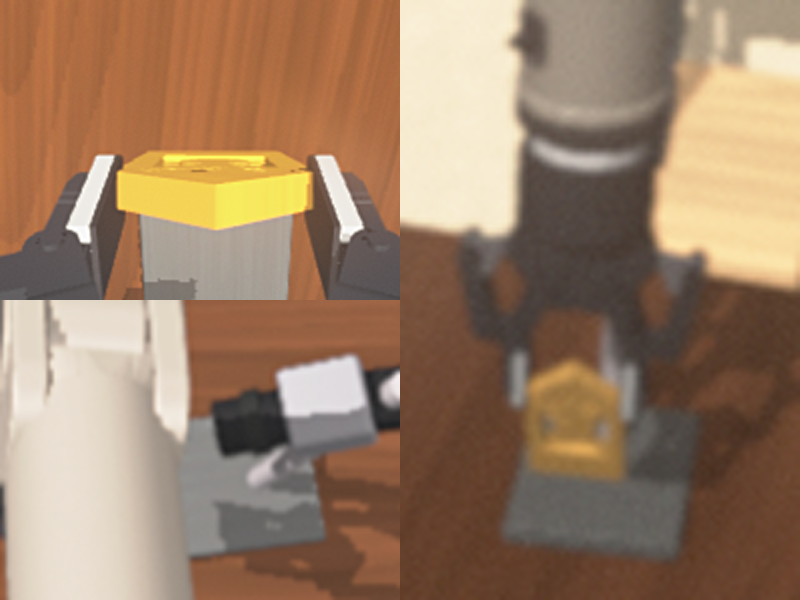

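The wrist view (apex (257.5,252.5), shoulders (208.5/306,246)) and side view (apex (300,137), bottom corners (291,159)/(309,161)) match the ideal to within 2-3 mm. The tilt is still 25° and the arm is still. Handing in.

```bash
python3 -c "
from station import bot
print(bot.hand_in())"
```

```text
the job is handed in; nothing more can be done
None
```

I handed in the job with the pointed panel held still in front of the inspection camera, the rosette about 2–3 mm from its target by my image measurements and the lean at about 25°; the result wasn't reported back. On the first descent the gripper pressed on the square panel's top with about 70–95 N; I backed off at once and later saw that panel still in its slot, but if that counts as the gripper's body, it exceeded the 40 N limit.

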